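# Push the nut tray through the sprung gate of the transfer chute

### The job

Press the long pedal beside the chute down with one fingertip so that the hinged gate swings up, and keep it pressed while another finger pushes the grey slide tray with its two hex nuts under the gate and along the chute until the front of the tray rests against the end stop; the tray must not touch the gate. Then let go so the gate drops shut behind the tray's deck, and end clear of everything. Only push: do not lift or tip the tray, keep the nuts in it, and leave the other things on the counter where they are.

Things in the scene. Friction and masses are not known exactly. Their poses are not given: they have to be found in the camera images.
- chute: Metal U-shaped chute fixed to the counter. Origin at counter height on its centre line; x = travel direction of the tray, y = towards the pedal side, z up. Channel 70 mm wide inside, floor top at z = 6 mm, walls 4 mm thick with tops at z = 34 mm, from x = -163 to +282 mm, open at the start. Gate blade at x = 155 mm, end stop face at x = 267 mm.
- shaft (a point): Point on the axis of the 10 mm thick hinge shaft beside the chute: chute y = 50 mm, z = 50 mm, here at x = -30 mm. The shaft runs along the chute from x = -160 to +200 mm, carries gate and pedal, and rests on three narrow stands at x = -158, 115 and 195 mm (tops at z = 59 mm).
- gate (a joint): Gate hinge angle, rad: 0 = shut, 0.8 = fully open (stop). Pressing the pedal down opens it; a spring shuts it. From 0.40 up the tray passes freely below; hold at 0.55 to 0.7.
- blade (a point): Middle of the gate's blade, a 4 mm aluminium plate across the channel; lower edge 22 mm above the counter when shut. It swings up sideways about the shaft, its far end highest (about 110 mm above the counter when open), so pushing the tray against it cannot open it.
- pedal (a point): Middle of the pedal's top face: dark steel strip 250 mm long (chute x -155 to +95 mm), 30 wide, 5 thick, parallel to the chute. Gate shut: chute y 87, z 65 mm, outer edge 0.31 rad higher. It turns about the shaft: level (z 52 mm) at gate 0.31, z 39 mm at 0.65, where a finger must press about 6 N (3 N at first). A finger may slide along it; the angle follows its height anywhere.
- tray: Grey plastic slide tray, 0.3-0.6 kg, in the chute ahead of the gate. Origin under the deck's middle; x = travel. Deck 100 x 64 mm, rim 24 mm high, a loose hex nut in each of two pockets. A tail bar 22 mm wide, 10 high runs back to an upright push plate (6 thick, 56 wide, top 60 mm above the underside), rear face 150 mm behind the origin. The shut gate clears the tail bar, not the deck.
- tray_front (a point): Middle of the deck's front edge, at its underside (50 mm ahead of the tray's origin); it meets the end stop when the tray is home.
- tray_rear (a point): Middle of the deck's rear edge, at its underside (50 mm behind the tray's origin); past the gate's blade by 12 mm when the tray is home.
- push_plate (a point): Point in the middle of the push plate's rear face, 40 mm above the tray's underside: push here in the travel direction. It ends 88 mm short of the gate's blade when the tray is home.
- gate_line (a point): Point on the chute's floor, on the centre line, in the plane of the gate's blade (chute x = 155 mm).
- end_stop (a point): Point at floor height on the centre line of the end stop's face (chute x = 267 mm); the stop is 34 mm high.
- nut1: Hexagonal steel pulley nut, 24 mm across flats, 14 mm high, loose in the front pocket of the tray. Origin under its centre.
- nut2: The same nut in the rear pocket of the tray.
- alternator: Bystander: silver alternator body, 120 mm across, 136 mm high, on the wooden turntable (260 mm across, 26 mm high) at the far right. Origin under its centre.
- brush_cap: Bystander: green plastic brush cap, about 46 x 30 x 28 mm. Origin under its centre.
- retainer: Bystander: bronze-coloured bearing retainer plate, 60 x 60 x 5 mm. Origin under its centre.
- bearing: Bystander: steel bearing ring, 52 mm across, 15 mm high. Origin under its centre.
- pulley: Bystander: dark steel belt pulley, 64 mm across, 32 mm high. Origin under its centre.
- driver: Bystander: screwdriver lying on the counter, along its local x.
- solvent: Bystander: closed white bottle, 60 mm across, 150 mm high. Origin under its centre.

How it is judged:
By the outcome, as a careful person would: the job done as asked, in the order asked, and still so for the second after the job is handed in, with the robot touching nothing.
It also fails if it takes over 38 s, if anything falls off the work surface, if the arm or the gripper's body presses on something with over 40 N, if the wrist force passes 120 N, or if a joint passes its speed limit or range.

### The arm

A 6-joint arm with a two-finger parallel gripper is mounted at the origin on the work surface. World frame = base frame: x ahead of the robot, y to its left, z up, the work surface at z = 0. Lengths are in m, angles in rad, forces in N, time in s.
With the tool pointing down it reaches from about 0.325 to 0.775 m from the base axis. Payload 9.3 kg.
Tool frame: the origin (TCP) lies midway between the tips of the shut fingers; the grasp point (between the pads) lies 19 mm behind it; y points along the fingers, x is the direction in which the jaws open and shut, and the axes are right-handed (so a half turn about y gives the same grasp; the last joint's range is limited). The gripper opens to 85 mm and grips with 20 to 120 N. Pads are 22 mm wide; open, the fingers measure 114 mm over their backs; the gripper's body (76 mm by 85 mm) begins 54 mm behind the grasp point. The pads swing forward as they close: fully open they stand 13 mm farther back than shut.
Start: joints at [0.956, 0.259, 0.021, 1.334, 0, 1.418], TCP at [0.245, 0.492, 0.231] pointing down, gripper open.
Joint ranges: [-3.04, 3.04], [-0.91, 1.82], [-1.04, 1.36], [-1.92, 1.95], [-1.52, 1.45], [-3.14, 3.14]. Speed limits (rad/s): [2.22, 2.22, 2.79, 3.14, 3.14, 3.14].

### API

Orientations are given as a rotation vector (axis times angle).
In Python, from rig import manip, imaging, ticket gives the robot as it stands.
- The arm moves only by the tool move_arm, never from a script. Its argument "series" is a list of rows, each a list of 7 numbers: the shift along the tool's x, y, z in units of 50 mm (1.0 is 50 mm), then the turn, a rotation vector about the tool's x, y, z in rad, then the gripper command: -1 is shut, 1 is fully open, values between are in proportion. A call has 1 to 12 rows; each row shifts and turns the commanded pose from where the row before left it, along the tool's axes as they then stand; what a row does not reach is not made up. A row lasts 1/8 s, in which the tool goes at most 62.5 mm and 10.7 degrees, less where a joint would pass 70% of its speed; a pose out of reach is approached as far as the arm can. A call is refused whole if a number of a shift passes 1 or a number of a turn 0.188, either way. A call with a gripper value outside its range is refused whole. The fingers move at their own pace and stop on an object; the grip force is fixed at half the most. Time passes only in rows, so rows that do not move let the fingers close. It gives the time, the measured TCP pose, the force and the opening at its end, in the units of the state.
- manip.read_state(): the state, without advancing time (a new reading comes with each control period).
- imaging.grab_frame(name): name is "scene" or "side" or "wrist"; returns (picture, depth): 384x512x3 uint8, red, green, blue; 384x512 float32, m along the optical axis (not along the pixel's ray), 0 where there is no reading.
- imaging.camera_info(name): a dict with "camera_matrix" (3x3 intrinsics, pixels), "R" (3x3) and "t" (3): a world point X has camera coordinates R X + t. Camera axes: x right, y down, z forward; pixel columns grow to the right and rows downward; lengths in m; the calibration is good to about 2 mm. A picture is of the moment at which its call begins: read the wrist's pose just before it. camera_info takes no time and is no camera call; for the wrist camera it gives the pose at the moment of the call.
- ticket.hand_in(): hands the job in, once; it reports no verdict.
The state is a dict: "clock": time; "joint_positions": joint angles; "qd": joint speeds; "tau": joint torques, N m; "position": TCP position; "tcp_rot": TCP orientation; "contact_force": force on the tool from outside, world axes, zero at the start; "wrist_torque": the same for the moment, N m; "gripper_width": opening from 0.0 (shut) to 1.0 (fully open).
Only numpy, scipy, OpenCV 4.12 (cv2) and the standard library are available. Lean on these libraries where they do the work, as an engineer would, in place of code of your own. Each camera call takes 0.05 s, during which the arm holds its last target.

## Working session

There is one attempt and no reset: what is moved stays moved. The work goes in short steps, Python scripts to look and compute and a tool call to move; the robot and the scene stay as the last step left them, time stands still between calls to the robot, and variables do not carry over. Pictures are saved under pics/ and viewed, and the job is handed in when it is done.

Besides the shell and the picture viewer there is one more tool, called after "Request:" in YAML: its name, and indented under it one key for each argument. move_arm: Moves the arm, as the interface text tells. Its arguments: {"type":"object","properties":{"series":{"type":"array","items":{"type":"array","items":{"type":"number"}}}},"required":["series"]}

```bash
ls; mkdir -p pics
python3 - <<'E'
from rig import manip, imaging, ticket
import cv2,numpy as np
print(manip.read_state())
for n in ["scene","side"]:
    p,d=imaging.grab_frame(n); cv2.imwrite(f"pics/{n}0.png",p[:,:,::-1]); np.savez(f"pics/{n}0.npz",p=p,d=d)
    print(n,imaging.camera_info(n))
E
```

```text
pics
{'clock': 0.0, 'joint_positions': array([9.56387523e-01, 2.59192469e-01, 2.07616663e-02, 1.33367168e+00,
       4.80135613e-05, 1.41821578e+00]), 'qd': array([ 1.08057690e-03, -1.42172498e-05,  2.02032682e-03, -5.27239289e-04,
        4.16176170e-04,  6.07100398e-04]), 'tau': array([ 1.23418340e-03, -5.55640125e+01,  3.44534576e+01,  1.36835704e-02,
       -2.46936952e-04,  2.21870249e-05]), 'position': array([0.24489808, 0.49216987, 0.23066597]), 'tcp_rot': array([-1.39344965, -0.86171492,  0.86371538]), 'contact_force': array([-1.40894968, -0.41105065,  0.6437852 ]), 'wrist_torque': array([ 0.02369682, -0.01625493,  0.03713125]), 'gripper_width': 1.0005729799439882}
scene {'camera_matrix': array([[490.14037619,   0.        , 251.78160878],
       [  0.        , 490.14037619, 194.25475867],
       [  0.        ,   0.        ,   1.        ]]), 'R': array([[-0.60991675,  0.79242246, -0.00825855],
       [ 0.51151466,  0.38570345, -0.76784478],
       [-0.6052721 , -0.47254576, -0.6405827 ]]), 't': array([ 0.31218254, -0.23375269,  1.75679737])}
side {'camera_matrix': array([[352.75676325,   0.        , 252.71880785],
       [  0.        , 352.75676325, 187.34121009],
       [  0.        ,   0.        ,   1.        ]]), 'R': array([[-0.89561406, -0.44472186, -0.00989588],
       [-0.20815949,  0.43865994, -0.87421226],
       [ 0.39312223, -0.78089687, -0.48544309]]), 't': array([0.50191645, 0.16029066, 0.90910022])}
```

View pics/scene0.png

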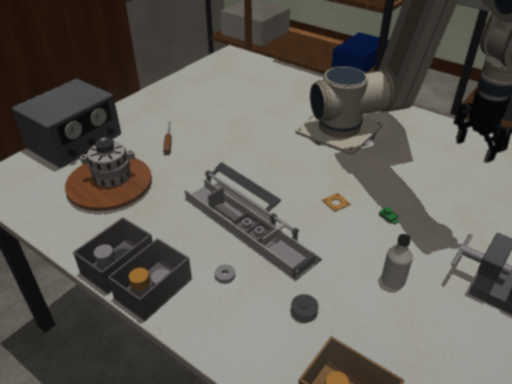

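View pics/side0.png

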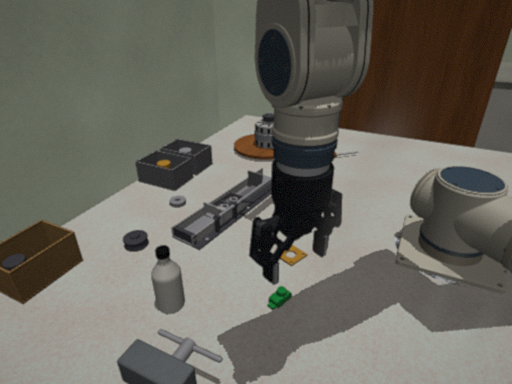

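Run:
```python
import cv2,numpy as np
f=np.load("pics/scene0.npz");p=f['p'][:,:,::-1]
cv2.imwrite("pics/z0.png",cv2.resize(p[150:285,170:340],None,fx=4.4,fy=4.4,interpolation=cv2.INTER_CUBIC))
f=np.load("pics/side0.npz");p=f['p'][:,:,::-1]
cv2.imwrite("pics/z1.png",cv2.resize(p[160:260,160:300],None,fx=5.5,fy=5.5,interpolation=cv2.INTER_CUBIC))
```

```text
(no output)
```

View pics/z0.png

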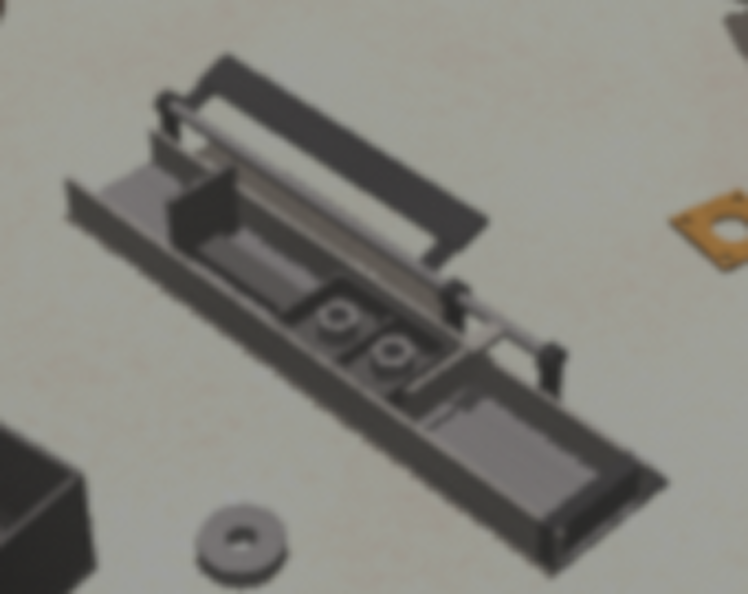

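View pics/z1.png

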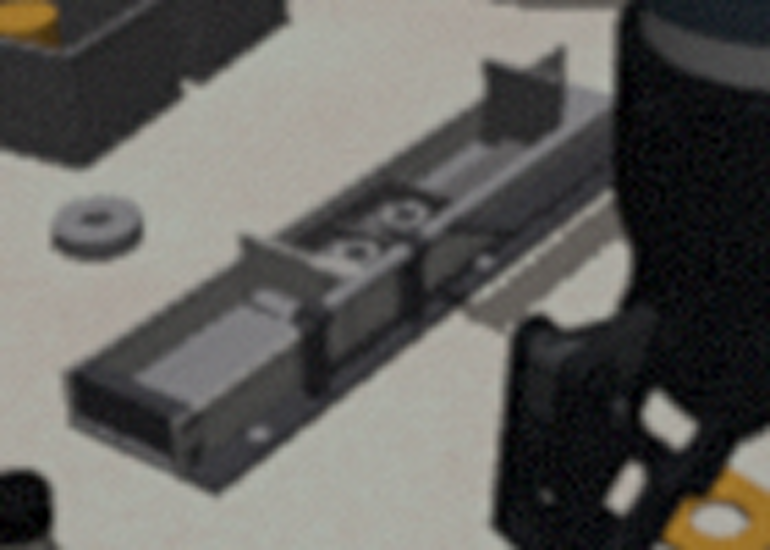

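```bash
cat > h.py <<'E'
from rig import manip, imaging, ticket
import cv2,numpy as np
from scipy.optimize import least_squares
from scipy.spatial.transform import Rotation as Ro
CI=imaging.camera_info("scene")
def proj(X,ci=CI):
    c=np.atleast_2d(X)@ci['R'].T+ci['t']; q=c@ci['camera_matrix'].T; return q[:,:2]/q[:,2:]
def c2w(P,v):
    P=np.atleast_2d(P); c,s=np.cos(v[2]),np.sin(v[2])
    return np.c_[v[0]+c*P[:,0]-s*P[:,1],v[1]+s*P[:,0]+c*P[:,1],P[:,2]]
E
python3 - <<'E'
from h import *
pts=[(-163,-39,34,68,181),(-163,39,34,152,135),(-158,50,59,168,95),(115,50,59,457,287),(195,50,59,552,350),(282,-39,0,552,575),(-155,101.3,69.6,228,55),(95,101.3,69.6,488,220),(-163,-39,0,70,220)]
pts=np.array(pts,float); M=pts[:,:3]/1e3; uv=pts[:,3:]/4.4+[170,150]-.5*0
r=least_squares(lambda v:(proj(c2w(M,v))-uv).ravel(),[.6,.0,1.5],x_scale=[.1,.1,.5])
v=r.x;print(v); print((proj(c2w(M,v))-uv).round(1).tolist())
# depth points -> chute frame
f=np.load("pics/scene0.npz");d=f['d']
vv,uu=np.mgrid[0:384,0:512]; K=CI['camera_matrix']
C=np.stack([(uu-K[0,2])/K[0,0]*d,(vv-K[1,2])/K[1,1]*d,d],-1)
W=(C-CI['t'])@CI['R']
c,s=np.cos(v[2]),np.sin(v[2]); D=W-[v[0],v[1],0]
L=np.stack([c*D[...,0]+s*D[...,1],-s*D[...,0]+c*D[...,1],D[...,2]],-1)*1e3
m=(d>0)&(abs(L[...,0])<300)&(abs(L[...,1])<150)
P=L[m]
t=P[(abs(P[:,1])<25)&(P[:,2]>45)&(P[:,2]<75)&(P[:,0]<100)]
print("plate",len(t),np.percentile(t,[2,25,50,75,98],axis=0).round(0))
t=P[(P[:,1]>80)&(P[:,2]>45)]; print("pedal",len(t),np.percentile(t,[0,2,50,98,100],axis=0).round(0))
t=P[(P[:,1]>60)&(P[:,2]<20)]; print("table",np.percentile(t[:,2],[5,50,95]).round(0))
t=P[(abs(P[:,1])<20)&(P[:,2]>15)&(P[:,2]<50)&(P[:,0]>-60)]; print("tray",len(t)); print(np.histogram(t[:,0],bins=range(-60,290,10)))
for n,X in dict(brush=(389,214),ret=(337,202),bear=(226,272),pul=(305,305),sol=(398,265)).items(): print(n,W[X[1],X[0]].round(3))
ub=proj(c2w(np.array([(x,0,66) for x in (-150,-125,-100,-80)])/1e3,v)); print((ub-[170,150])*4.4)
for n,X in dict(alt=(108,165),tt=(150,175),bin=(150,235)).items(): print(n,W[X[1],X[0]].round(3))
E
```

```text
[ 0.60028816 -0.00357172  1.42484015]
[[-1.1, -0.6], [0.2, -1.6], [-0.1, 0.0], [-0.3, 0.0], [0.2, 0.5], [1.1, 1.3], [-0.4, -0.4], [0.4, 0.1], [-0.4, -0.7]]
plate 91 [[-72. -23.  46.]
 [-68. -13.  52.]
 [-67.  -1.  59.]
 [-66.  12.  64.]
 [-62.  24.  68.]]
pedal 553 [[-164.   80.   51.]
 [-152.   81.   57.]
 [ -25.   92.   64.]
 [  86.  104.   70.]
 [  91.  106.   73.]]
table [-5. -1.  2.]
tray 511
(array([12,  6,  7,  7, 11,  6, 12,  5, 19, 29, 13, 32, 27, 24, 10, 24, 27,
       17, 32,  2, 18, 71,  0,  0,  0,  0,  0,  0,  0,  0,  0,  0, 42, 58]), array([-60, -50, -40, -30, -20, -10,   0,  10,  20,  30,  40,  50,  60,
        70,  80,  90, 100, 110, 120, 130, 140, 150, 160, 170, 180, 190,
       200, 210, 220, 230, 240, 250, 260, 270, 280]))
brush [0.329 0.348 0.017]
ret [0.358 0.198 0.004]
bear [0.764 0.112 0.005]
pul [0.748 0.336 0.032]
sol [0.561 0.467 0.09 ]
[[117.1600175  123.91796059]
 [141.14660336 140.51197048]
 [165.6062632  157.43325471]
 [185.52408393 171.21247764]]
alt [ 0.723 -0.363  0.106]
tt [ 0.62  -0.312  0.029]
bin [ 0.834 -0.076  0.079]
```

```bash
cat >> h.py <<'E'
V=np.array([0.6003,-0.0036,1.4248])
def target(x,y,z,v=V,flip=1):
    p=c2w(np.array([x,y,z])/1e3,v)[0]
    yc=np.array([-np.sin(v[2]),np.cos(v[2]),0])*flip; ty=np.array([0,0,-1.]); tz=np.cross(yc,ty)
    return p,Ro.from_matrix(np.c_[yc,ty,tz])
def delta(x,y,z,v=V,flip=1):
    s=manip.read_state(); R=Ro.from_rotvec(s['tcp_rot']); p,T=target(x,y,z,v,flip)
    print('t',round(s['clock'],2),'F',s['contact_force'].round(1),'w',round(float(s['gripper_width']),2))
    print("here chute mm:",chute(s['position'],v))
    print("shift units(now frame)",(R.inv().apply(p-s['position'])/.05).round(3),"in target frame",(T.inv().apply(p-s['position'])/.05).round(3),"turn",(R.inv()*T).as_rotvec().round(3))
def chute(p,v=V):
    c,s=np.cos(v[2]),np.sin(v[2]);D=p-np.array([v[0],v[1],0]);return np.array([c*D[0]+s*D[1],-s*D[0]+c*D[1],D[2]]).__mul__(1e3).round(1)
E
python3 - <<'E'
from h import *
for f in (1,-1): delta(-95,44,200,flip=f); print(target(-95,44,200,flip=f)[1].as_matrix().round(2))
print(Ro.from_rotvec(manip.read_state()['tcp_rot']).as_matrix().round(2))
E
```

```text
t 0.1 F [-0.5  0.2  0.5] w 1.0
here chute mm: [438.8 423.7 230.7]
shift units(now frame) [ -7.789   0.622 -10.535] in target frame [-7.595  0.614 10.676] turn [-1.000e-03 -1.887e+00 -1.000e-03]
[[-0.99  0.   -0.15]
 [ 0.15  0.   -0.99]
 [ 0.   -1.    0.  ]]
t 0.1 F [-0.5  0.2  0.5] w 1.0
here chute mm: [438.8 423.7 230.7]
shift units(now frame) [ -7.789   0.622 -10.535] in target frame [  7.595   0.614 -10.676] turn [ 1.000e-03  1.255e+00 -1.000e-03]
[[ 0.99  0.    0.15]
 [-0.15  0.    0.99]
 [ 0.   -1.    0.  ]]
[[ 0.45 -0.   -0.9 ]
 [ 0.9  -0.    0.45]
 [-0.   -1.    0.  ]]
```

Run:
```python
from h import *
s=manip.read_state(); R=Ro.from_rotvec(s['tcp_rot']); p,T=target(-95,44,200,flip=-1); n=14
rv=(R.inv()*T).as_rotvec()/n
for i in range(n):
    print((R.inv().apply(p-s['position'])/.05/n).round(2).tolist(), rv.round(3)); R=R*Ro.from_rotvec(rv)
```

```text
[-0.56, 0.04, -0.75] [ 0.    0.09 -0.  ]
[-0.49, 0.04, -0.8] [ 0.    0.09 -0.  ]
[-0.41, 0.04, -0.84] [ 0.    0.09 -0.  ]
[-0.34, 0.04, -0.87] [ 0.    0.09 -0.  ]
[-0.26, 0.04, -0.9] [ 0.    0.09 -0.  ]
[-0.18, 0.04, -0.92] [ 0.    0.09 -0.  ]
[-0.09, 0.04, -0.93] [ 0.    0.09 -0.  ]
[-0.01, 0.04, -0.94] [ 0.    0.09 -0.  ]
[0.08, 0.04, -0.93] [ 0.    0.09 -0.  ]
[0.16, 0.04, -0.92] [ 0.    0.09 -0.  ]
[0.24, 0.04, -0.9] [ 0.    0.09 -0.  ]
[0.32, 0.04, -0.88] [ 0.    0.09 -0.  ]
[0.4, 0.04, -0.85] [ 0.    0.09 -0.  ]
[0.47, 0.04, -0.81] [ 0.    0.09 -0.  ]
```

Request:
move_arm:
  series:
    - [-0.56, 0.04, -0.75, 0, 0.09, 0, 1]
    - [-0.49, 0.04, -0.8, 0, 0.09, 0, 1]
    - [-0.41, 0.04, -0.84, 0, 0.09, 0, 1]
    - [-0.34, 0.04, -0.87, 0, 0.09, 0, 1]
    - [-0.26, 0.04, -0.9, 0, 0.09, 0, 1]
    - [-0.18, 0.04, -0.92, 0, 0.09, 0, 1]
    - [-0.09, 0.04, -0.93, 0, 0.09, 0, 1]

```text
clock: 0.98
position: [0.3935, 0.1988, 0.2171]
tcp_rot: [-1.538, -0.373, 0.373]
contact_force: [0.3, -0.2, -0.2]
gripper_width: 0.999
```

Request:
move_arm:
  series:
    - [-0.01, 0.04, -0.94, 0, 0.09, 0, 1]
    - [0.08, 0.04, -0.93, 0, 0.09, 0, 1]
    - [0.16, 0.04, -0.92, 0, 0.09, 0, 1]
    - [0.24, 0.04, -0.9, 0, 0.09, 0, 1]
    - [0.32, 0.04, -0.88, 0, 0.09, 0, 1]
    - [0.4, 0.04, -0.85, 0, 0.09, 0, 1]
    - [0.47, 0.04, -0.81, 0, 0.09, 0, 1]
    - [0, 0, 0, 0, 0, 0, 1]
    - [0, 0, 0, 0, 0, 0, 1]

```text
clock: 2.1
position: [0.5409, -0.0918, 0.2028]
tcp_rot: [-1.567, 0.119, -0.118]
contact_force: [-0.1, -0.4, -0.2]
gripper_width: 1.003
```

Run:
```python
from h import *
delta(-95,44,200,flip=-1)
ci=imaging.camera_info("wrist")
p,d=imaging.grab_frame("wrist"); np.savez("pics/w1.npz",p=p,d=d,K=ci['camera_matrix'],R=ci['R'],t=ci['t'])
cv2.imwrite("pics/w1.png",p[:,:,::-1])
p,d=imaging.grab_frame("scene"); np.savez("pics/s1.npz",p=p,d=d); cv2.imwrite("pics/s1.png",cv2.resize(p[100:285,140:340,::-1],None,fx=3.2,fy=3.2,interpolation=cv2.INTER_CUBIC))
```

```text
t 2.1 F [-0.1 -0.4 -0.2] w 1.0
here chute mm: [-95.9  45.9 202.8]
shift units(now frame) [0.039 0.056 0.018] in target frame [0.039 0.056 0.018] turn [-0.    -0.005 -0.001]
```

View pics/w1.png

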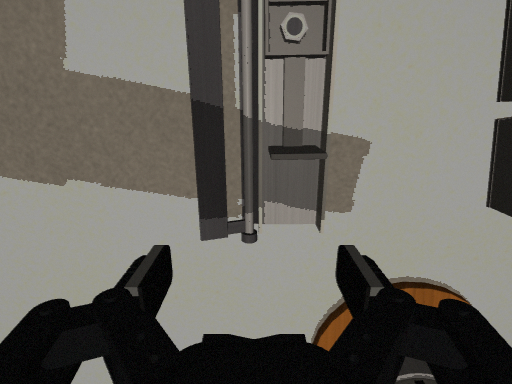

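View pics/s1.png

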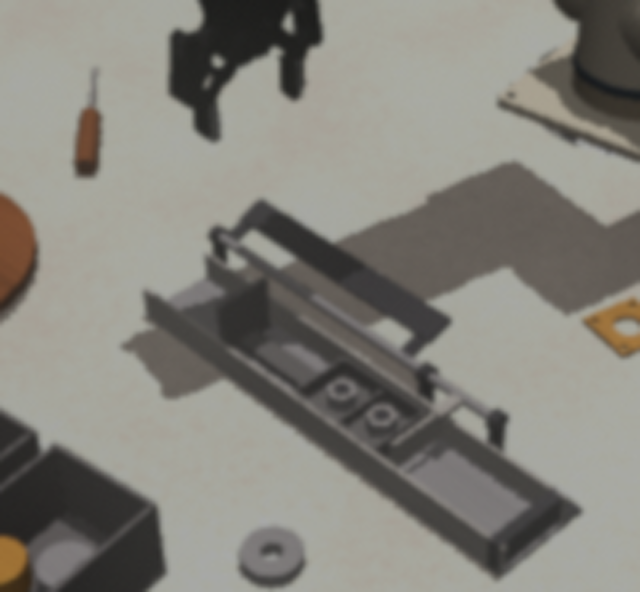

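Run:
```python
from h import *
f=np.load("pics/w1.npz"); ci={'camera_matrix':f['K'],'R':f['R'],'t':f['t']}; d=f['d']; K=f['K']
print("cam",chute(-f['R'].T@f['t']))
M={'shaft0':(-160,50,50),'stand0top':(-158,50,59),'pedal outer0':(-155,101.3,69.6),'pedal inner0':(-155,72.7,60.4),'wall0 y-39 top':(-163,-39,34),'wall -39 far':(0,-39,34),'wall+35':(0,35,34),'plate rear top L':(-73,28,66),'plate rear top R':(-73,-28,66),'plate front top R':(-67,-28,66),'pl rear bot L':(-73,28,6)}
for n,P in M.items(): print(n,proj(c2w(np.array([P])/1e3,V),ci)[0].round(1))
vv,uu=np.mgrid[0:384,0:512]
C=np.stack([(uu-K[0,2])/K[0,0]*d,(vv-K[1,2])/K[1,1]*d,d],-1); W=(C-f['t'])@f['R']
c,s=np.cos(V[2]),np.sin(V[2]); D=W-[V[0],V[1],0]
L=np.stack([c*D[...,0]+s*D[...,1],-s*D[...,0]+c*D[...,1],D[...,2]],-1)*1e3
ok=d>0; print(d[ok].min())
for a,b in ((100,180),(330,400)):
  m=ok.copy(); m[:,:a]=0; m[:,b:]=0; P=L[m]; P=P[(P[:,2]>160)]
  if len(P):
    print("finger",len(P),P.min(0).round(1),P.max(0).round(1)); 
    q=P[P[:,2]<P[:,2].min()+12]; print(" tip",q.min(0).round(1),q.max(0).round(1))
P=L[ok]
t=P[(abs(P[:,1])<26)&(P[:,2]>61)&(P[:,2]<75)&(P[:,0]<0)]; print("plate top",len(t),np.percentile(t,[2,50,98],axis=0).round(1))
t=P[(abs(P[:,1])<26)&(P[:,2]>12)&(P[:,2]<60)&(P[:,0]<-55)&(P[:,0]>-90)]; print("plate rear",len(t),np.percentile(t,[2,20,50,80,98],axis=0).round(1))
for h0,h1,n in ((31,38,'walltops'),(52,75,'pedal/shaft')):
  t=P[(P[:,2]>h0)&(P[:,2]<h1)&(P[:,0]<-80)&(P[:,0]>-250)&(P[:,1]>-80)&(P[:,1]<120)]; print(n,np.histogram(t[:,1],bins=range(-50,116,3)), np.percentile(t[:,0],[0,1]))
t=P[(P[:,2]<10)&(P[:,1]>120)]; print(np.median(t[:,2]))
cv2.imwrite("pics/w1z.png",cv2.resize(f['p'][120:260,180:350,::-1],None,fx=4.5,fy=4.2,interpolation=cv2.INTER_CUBIC))
```

```text
cam [-18.2  45.  344.8]
shaft0 [250.6 234. ]
stand0top [250.5 235.9]
pedal outer0 [202.5 238. ]
pedal inner0 [229.9 234.1]
wall0 y-39 top [325.2 230.1]
wall -39 far [336.3  84.5]
wall+35 [264.  85.]
plate rear top L [271.7 161.3]
plate rear top R [328.1 161. ]
plate front top R [328.5 155. ]
pl rear bot L [268.8 151.6]
0.06026033
finger 8141 [-108.3   61.6  214.3] [-74.7 102.5 299.4]
 tip [-106.    88.   214.3] [-83.4 101.8 226.3]
finger 7509 [-108.5  -10.7  215.1] [-74.7  29.  299.4]
 tip [-107.2  -10.3  215.1] [-83.9   3.6 227.1]
plate top 335 [[-70.9 -25.   63.2]
 [-67.7   1.   65.2]
 [-65.   25.1  66.5]]
plate rear 483 [[-65.3 -24.   14.1]
 [-65.1  -9.9  15.4]
 [-64.9   1.4  26.5]
 [-60.7  12.2  48.3]
 [-56.   24.5  59.4]]
walltops (array([  0,   0,   0,   0, 114, 172,   0,   0,   0,   0,   0,   0,   0,
         0,   0,   0,   0,   0,   0,   0,   0,   0,   0,   0,   0,   0,
         0,   0,   0, 144,  78,   0,   0,   0,   0,   0,   0,   0,   0,
         0,   0,   0,   0,   0,   0,   0,   0,   0,   0,   0,   0,   0,
         0,   0,   0]), array([-50, -47, -44, -41, -38, -35, -32,
[... 297 characters left out ...]
9654624]
pedal/shaft (array([  0,   0,   0,   0,   0,   0,   0,   0,   0,   0,   0,   0,   0,
         0,   0,   0,   0,   0,   0,   0,   0,   0,   0,   0,   0,   0,
         0,   0,   0,   0,   0,  18,  85, 216, 204, 129,  52,  33,  29,
        38,  39,  68, 199, 206, 206, 211, 208, 215, 213, 220, 219,  84,
         0,   0,   0]), array([-50, -47, -44, -41, -38, -35, -32, -29, -26, -23, -20, -17, -14,
       -11,  -8,  -5,  -2,   1,   4,   7,  10,  13,  16,  19,  22,  25,
        28,  31,  34,  37,  40,  43,  46,  49,  52,  55,  58,  61,  64,
        67,  70,  73,  76,  79,  82,  85,  88,  91,  94,  97, 100, 103,
       106, 109, 112, 115])) [-167.04097441 -164.60150832]
-0.3871952474244039
```

View pics/w1z.png

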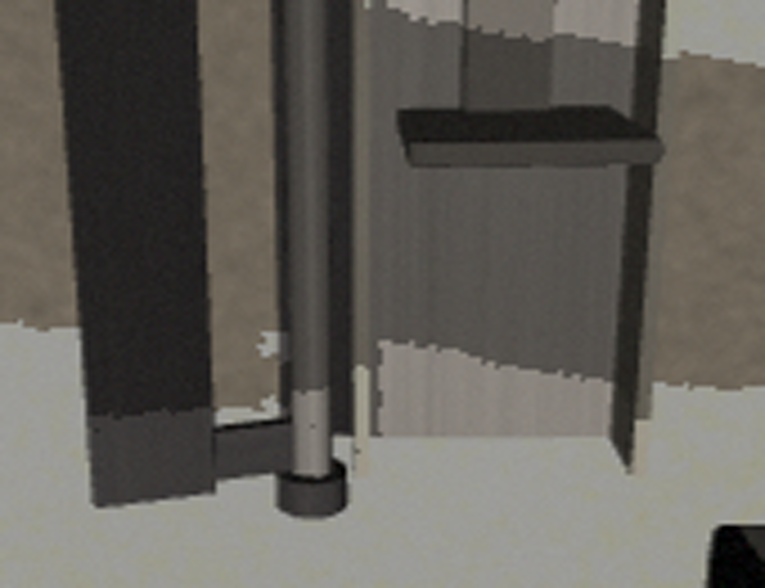

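Request:
move_arm:
  series:
    - [0, 0.5, 0, 0, 0, 0, 1]
    - [0, 0.6, 0, 0, 0, 0, 1]
    - [0, 0.6, 0, 0, 0, 0, 1]
    - [0, 0.5, 0, 0, 0, 0, 1]
    - [0, 0.3, 0, 0, 0, 0, 1]
    - [0, 0, 0, 0, 0, 0, 1]

```text
clock: 2.95
position: [0.5408, -0.0912, 0.0779]
tcp_rot: [-1.567, 0.119, -0.117]
contact_force: [0.4, 0.5, 1.4]
gripper_width: 1.002
```

```bash
sed -i 's/^V=.*/V0=np.array([0.6003,-0.0036,1.4248]); V=np.r_[c2w(np.array([[-.003,.0022,0]]),V0)[0][:2],V0[2]]/' h.py
python3 - <<'E'
from h import *
delta(-92,44,28,flip=-1)
for n in ("scene","wrist"):
  p,d=imaging.grab_frame(n); ci=imaging.camera_info(n); np.savez(f"pics/{n}2.npz",p=p,d=d,K=ci['camera_matrix'],R=ci['R'],t=ci['t'])
  if n=="scene": p=cv2.resize(p[100:285,140:340],None,fx=3.2,fy=3.2,interpolation=cv2.INTER_CUBIC)
  cv2.imwrite(f"pics/{n}2.png",p[:,:,::-1])
E
```

```text
t 2.95 F [0.4 0.5 1.4] w 1.0
here chute mm: [-92.4  43.9  77.9]
shift units(now frame) [-0.001  0.998  0.007] in target frame [-0.002  0.998  0.007] turn [-0.    -0.004 -0.001]
```

View pics/scene2.png

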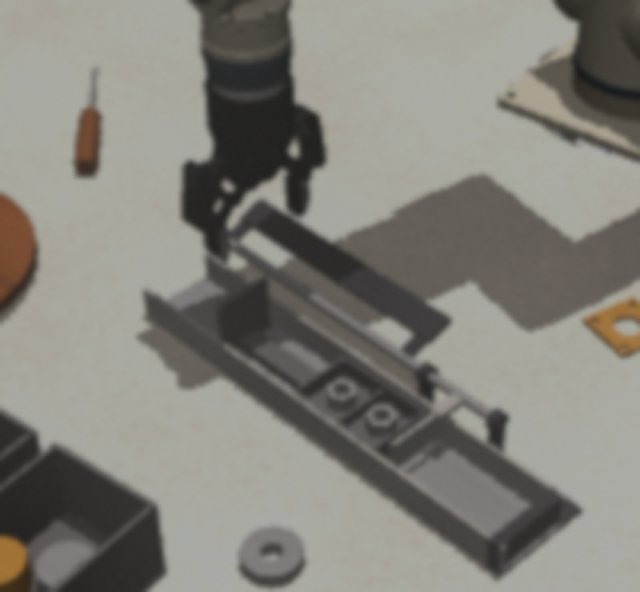

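View pics/wrist2.png

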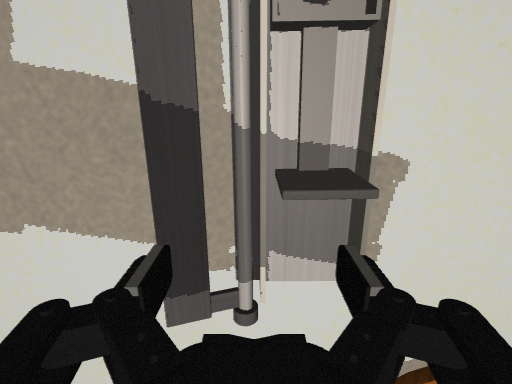

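Run:
```python
from h import *
f=np.load("pics/scene2.npz")
for n,P in {'A':(-92,94,90),'B':(-92,-5,90),'A down':(-92,94,68),'plate top R rear':(-68,-28,66),'plate top L rear':(-68,28,66),'stop corner':(282,-39,0),'stand top':(195,50,59)}.items(): print(n,((proj(c2w(np.array([P])/1e3,V))[0]-[140,100])*3.2).round(0))
f=np.load("pics/wrist2.npz"); d=f['d'];K=f['K']
vv,uu=np.mgrid[0:384,0:512]
C=np.stack([(uu-K[0,2])/K[0,0]*d,(vv-K[1,2])/K[1,1]*d,d],-1); W=(C-f['t'])@f['R']
c,s=np.cos(V[2]),np.sin(V[2]); D=W-[V[0],V[1],0]
L=np.stack([c*D[...,0]+s*D[...,1],-s*D[...,0]+c*D[...,1],D[...,2]],-1)*1e3
P=L[d>0]
t=P[(abs(P[:,1])<26)&(P[:,2]>61)&(P[:,2]<72)&(P[:,0]<0)]; print("plate top",len(t),np.percentile(t,[2,10,50,90,98],axis=0).round(1))
t=P[(abs(P[:,1])<26)&(P[:,2]>35)&(P[:,2]<60)&(P[:,0]<0)]; print("plate front?",len(t),np.percentile(t,[2,10,50,90,98],axis=0).round(1))
for x0 in (-150,-120,-50,0,40):
  for a,b in ((-60,0),(30,48)):
    t=P[(P[:,2]>31)&(P[:,2]<38)&(abs(P[:,0]-x0)<15)&(P[:,1]>a)&(P[:,1]<b)]; 
    if len(t): print(x0,np.percentile(t[:,1],[5,50,95]).round(1))
t=P[(P[:,2]>50)&(P[:,2]<75)&(P[:,1]>65)&(P[:,1]<115)];
for x0 in (-150,-130,-100,-50,0): 
  q=t[abs(t[:,0]-x0)<8]; print(x0,len(q),np.percentile(q,[1,50,99],axis=0)[:,1:].round(1).tolist() if len(q) else '')
print("pedal start x",np.percentile(t[:,0],[0,1]))
```

```text
A [298. 210.]
B [216. 257.]
A down [299. 230.]
plate top R rear [215. 302.]
plate top L rear [263. 274.]
stop corner [500. 579.]
stand top [497. 413.]
plate top 1057 [[-67.8 -25.   61.4]
 [-67.1 -20.6  63.6]
 [-64.1   0.3  65.6]
 [-62.1  20.9  66.5]
 [-61.8  25.1  67. ]]
plate front? 859 [[-62.6 -24.9  35.6]
 [-62.4 -20.7  37.9]
 [-62.1   0.3  48.7]
 [-61.9  20.9  57.8]
 [-61.7  25.1  59.6]]
-150 [35.1 36.7 38.3]
-120 [-39.4 -37.  -35.3]
-120 [34.5 36.7 38.3]
-50 [-39.2 -36.1  -5.7]
-50 [35.  37.  38.4]
0 [-39.3 -36.9 -35.2]
0 [34.7 36.6 38.4]
40 [-39.  -36.7 -23.2]
40 [34.9 36.7 38.4]
-150 933 [[65.3, 55.8], [84.2, 63.7], [100.8, 69.2]]
-130 910 [[73.0, 59.5], [86.1, 64.3], [100.0, 69.0]]
-100 924 [[72.8, 59.5], [84.3, 63.8], [99.6, 68.7]]
-50 1523 [[72.9, 59.3], [87.4, 64.6], [100.8, 69.4]]
0 2042 [[73.0, 59.3], [87.4, 64.5], [100.9, 69.3]]
pedal start x [-156.42006108 -152.66393369]
```

Request:
move_arm:
  series:
    - [0, 0.2, 0, 0, 0, 0, 1]
    - [0, 0.2, 0, 0, 0, 0, 1]
    - [0, 0.12, 0, 0, 0, 0, 1]
    - [0, 0.12, 0, 0, 0, 0, 1]
    - [0, 0.12, 0, 0, 0, 0, 1]
    - [0, 0.1, 0, 0, 0, 0, 1]
    - [0, 0.1, 0, 0, 0, 0, 1]
    - [0, 0, 0, 0, 0, 0, 1]

```text
clock: 4.05
position: [0.5414, -0.0919, 0.0301]
tcp_rot: [-1.568, 0.118, -0.119]
contact_force: [-2.5, 0.6, 4.3]
gripper_width: 1.001
```

```bash
cat > look.py <<'E'
from h import *
import sys
k=sys.argv[1]
delta(-92,44,28,flip=-1)
p,d=imaging.grab_frame("scene"); ci=CI; np.savez(f"pics/sc{k}.npz",p=p,d=d)
cv2.imwrite(f"pics/sc{k}.png",cv2.resize(p[100:285,140:340,::-1],None,fx=3.2,fy=3.2,interpolation=cv2.INTER_CUBIC))
vv,uu=np.mgrid[0:384,0:512]
def loc(d,ci):
    K=ci['camera_matrix']
    C=np.stack([(uu-K[0,2])/K[0,0]*d,(vv-K[1,2])/K[1,1]*d,d],-1); W=(C-ci['t'])@ci['R']
    c,s=np.cos(V[2]),np.sin(V[2]); D=W-[V[0],V[1],0]
    return np.stack([c*D[...,0]+s*D[...,1],-s*D[...,0]+c*D[...,1],D[...,2]],-1)[d>0]*1e3
P=loc(d,ci)
b=P[(abs(P[:,0]-155)<8)&(P[:,1]>-60)&(P[:,1]<42)&(P[:,2]>28)&(P[:,2]<130)]
print("blade n",len(b), np.percentile(b,[2,50,98],axis=0).round(0).tolist() if len(b) else '')
for nm in ("wrist",):
    ci=imaging.camera_info(nm); p,d=imaging.grab_frame(nm); cv2.imwrite(f"pics/wr{k}.png",p[:,:,::-1]); P=loc(d,ci)
    q=P[(P[:,1]>74)&(P[:,1]<115)&(P[:,2]>20)&(P[:,2]<75)&(P[:,0]<90)&(P[:,0]>manip_x+15)] if (manip_x:=chute(manip.read_state()['position'])[0])<1e9 else 0
    if len(q)>50:
        a=np.polyfit(q[:,1],q[:,2],1); print("pedal slope angle",np.arctan(a[0]).round(3),"gate",(0.31-np.arctan(a[0])).round(3))
    t=P[(abs(P[:,1])<26)&(P[:,2]>35)&(P[:,2]<72)&(P[:,0]>manip_x+5)&(P[:,0]<manip_x+60)]; print("plate",len(t),np.percentile(t,[10,50,90,98],axis=0).round(1).tolist() if len(t) else '')
E
python3 look.py 3
```

```text
t 4.05 F [-2.5  0.6  4.3] w 1.0
here chute mm: [-93.   43.2  30.1]
shift units(now frame) [-0.016  0.043  0.019] in target frame [-0.016  0.043  0.019] turn [-0.    -0.005  0.   ]
blade n 192 [[149.0, -38.0, 30.0], [155.0, -2.0, 66.0], [160.0, 38.0, 92.0]]
pedal slope angle -0.223 gate 0.533
plate 5258 [[-82.3, -19.7, 42.5], [-62.3, -1.1, 60.6], [-61.7, 19.6, 65.9], [-61.4, 24.7, 69.8]]
```

View pics/sc3.png

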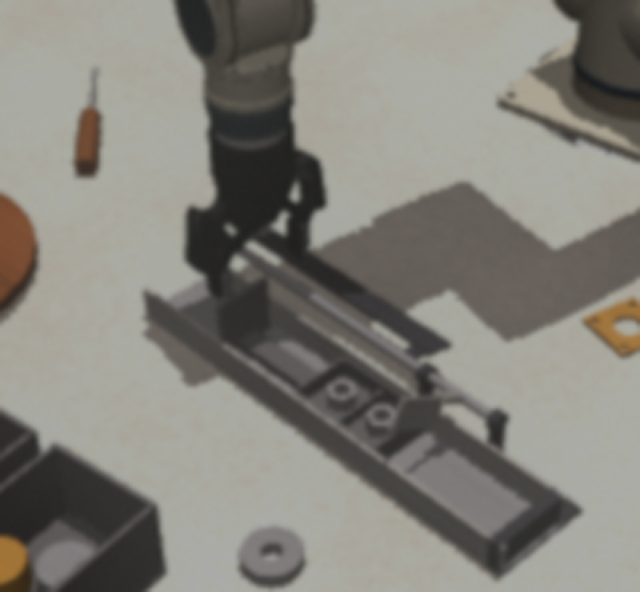

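View pics/wr3.png

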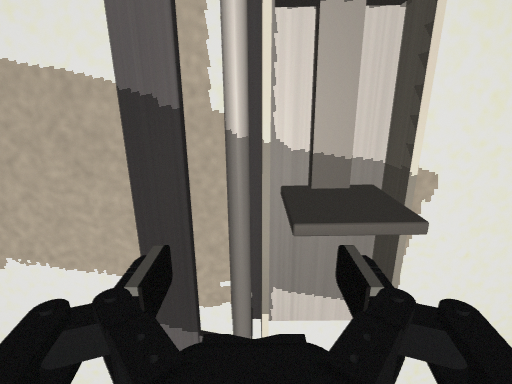

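Request:
move_arm:
  series:
    - [0, 0.05, 0, 0, 0, 0, 1]
    - [0, 0.04, 0, 0, 0, 0, 1]
    - [0, 0, 0.1, 0, 0, 0, 1]
    - [0, 0, 0.1, 0, 0, 0, 1]
    - [0, 0, 0.07, 0, 0, 0, 1]
    - [0, 0, 0.08, 0, 0, 0, 1]
    - [0, 0, 0.1, 0, 0, 0, 1]
    - [0, 0, 0.1, 0, 0, 0, 1]
    - [0, 0, 0.1, 0, 0, 0, 1]
    - [0, 0, 0, 0, 0, 0, 1]

```text
clock: 5.4
position: [0.5465, -0.0605, 0.0261]
tcp_rot: [-1.569, 0.118, -0.119]
contact_force: [-1.6, -4.1, 4.9]
gripper_width: 0.999
```

```bash
python3 look.py 4
```

```text
t 5.4 F [-1.6 -4.1  4.9] w 1.0
here chute mm: [-61.2  42.8  26.1]
shift units(now frame) [-0.022 -0.036 -0.617] in target frame [-0.025 -0.037 -0.617] turn [ 0.002 -0.005  0.001]
blade n 209 [[148.0, -39.0, 29.0], [154.0, -0.0, 67.0], [160.0, 39.0, 98.0]]
pedal slope angle -0.348 gate 0.658
plate 5549 [[-49.4, -20.3, 41.4], [-44.2, -0.8, 59.9], [-43.6, 20.2, 65.9], [-43.3, 24.8, 69.9]]
```

View pics/sc4.png

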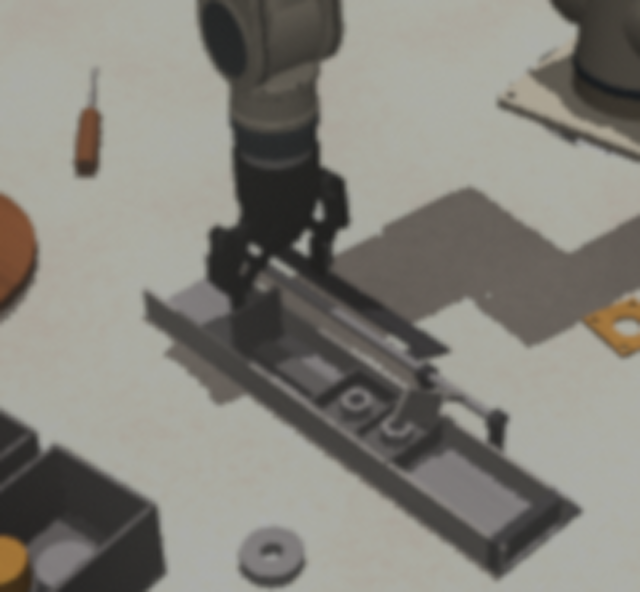

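View pics/wr4.png

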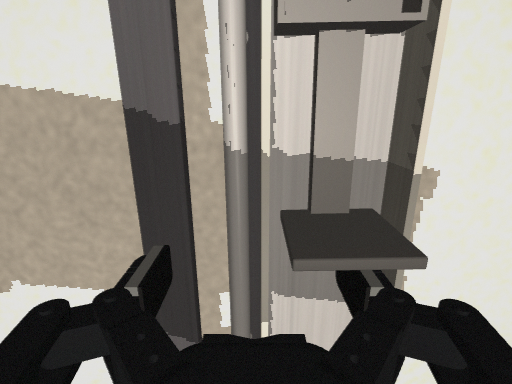

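Request:
move_arm:
  series:
    - [0, -0.02, 0.08, 0, 0, 0, 1]
    - [0, 0, 0.1, 0, 0, 0, 1]
    - [0, 0, 0.1, 0, 0, 0, 1]
    - [0, 0, 0.1, 0, 0, 0, 1]
    - [0, 0, 0.1, 0, 0, 0, 1]
    - [0, 0, 0.1, 0, 0, 0, 1]
    - [0, 0, 0.1, 0, 0, 0, 1]
    - [0, 0, 0.1, 0, 0, 0, 1]
    - [0, 0, 0.1, 0, 0, 0, 1]
    - [0, 0, 0.1, 0, 0, 0, 1]
    - [0, 0, 0, 0, 0, 0, 1]

```text
clock: 6.88
position: [0.5536, -0.0118, 0.0269]
tcp_rot: [-1.569, 0.119, -0.119]
contact_force: [-3.2, -3.8, 5.0]
gripper_width: 0.999
```

```bash
python3 look.py 5
```

```text
t 6.88 F [-3.2 -3.8  5. ] w 1.0
here chute mm: [-11.9  42.9  26.9]
shift units(now frame) [-0.015 -0.019 -1.603] in target frame [-0.023 -0.021 -1.602] turn [ 0.001 -0.005  0.   ]
blade n 204 [[148.0, -38.0, 29.0], [155.0, -1.0, 68.0], [161.0, 39.0, 97.0]]
pedal slope angle -0.323 gate 0.633
plate 5457 [[-0.2, -20.2, 41.2], [5.1, -0.8, 59.9], [5.7, 20.3, 65.8], [6.0, 24.9, 69.8]]
```

View pics/sc5.png

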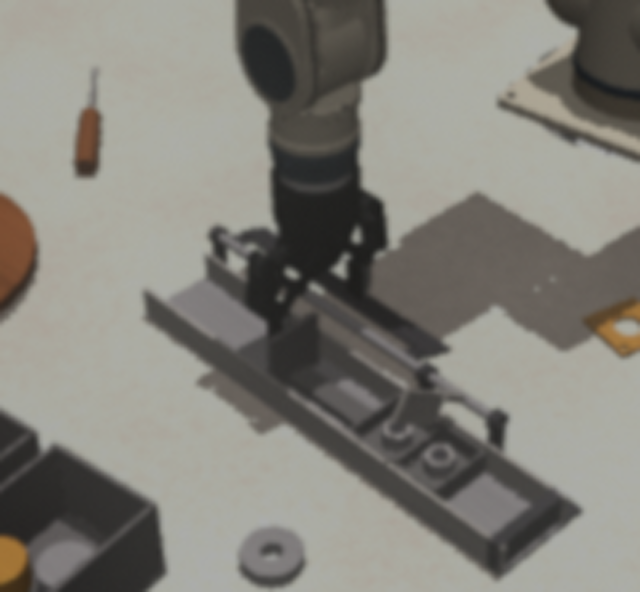

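Request:
move_arm:
  series:
    - [0, 0, 0.08, 0, 0, 0, 1]
    - [0, 0, 0.11, 0, 0, 0, 1]
    - [0, 0, 0.11, 0, 0, 0, 1]
    - [0, 0, 0.11, 0, 0, 0, 1]
    - [0, 0, 0.11, 0, 0, 0, 1]
    - [0, 0, 0.11, 0, 0, 0, 1]
    - [0, 0, 0.11, 0, 0, 0, 1]
    - [0, 0, 0.11, 0, 0, 0, 1]
    - [0, 0, 0.11, 0, 0, 0, 1]
    - [0, 0, 0.11, 0, 0, 0, 1]
    - [0, 0, 0.09, 0, 0, 0, 1]
    - [0, 0, 0, 0, 0, 0, 1]

```text
clock: 8.48
position: [0.5624, 0.0457, 0.0269]
tcp_rot: [-1.568, 0.119, -0.119]
contact_force: [-1.5, -4.3, 5.4]
gripper_width: 0.998
```

```bash
python3 look.py 6
```

```text
t 8.47 F [-1.5 -4.3  5.4] w 1.0
here chute mm: [46.2 42.4 26.9]
shift units(now frame) [-0.017 -0.019 -2.765] in target frame [-0.032 -0.021 -2.764] turn [ 0.001 -0.005  0.   ]
blade n 204 [[149.0, -38.0, 29.0], [155.0, 1.0, 68.0], [161.0, 40.0, 97.0]]
pedal slope angle -0.329 gate 0.639
plate 5475 [[57.9, -20.2, 41.3], [63.0, -0.9, 59.9], [63.9, 20.3, 65.9], [64.2, 24.8, 69.9]]
```

View pics/sc6.png

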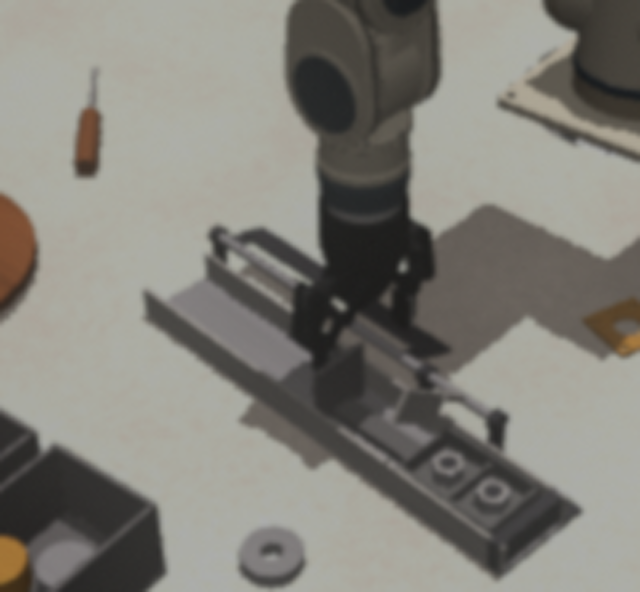

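Request:
move_arm:
  series:
    - [0, 0, 0.05, 0, 0, 0, 1]
    - [0, 0, 0.05, 0, 0, 0, 1]
    - [0, 0, 0.04, 0, 0, 0, 1]
    - [0, 0, 0.03, 0, 0, 0, 1]
    - [0, 0, 0, 0, 0, 0, 1]

```text
clock: 9.2
position: [0.5636, 0.0536, 0.0269]
tcp_rot: [-1.569, 0.119, -0.119]
contact_force: [-3.2, -6.1, 6.2]
gripper_width: 1.002
```

Request:
move_arm:
  series:
    - [0, 0, 0.02, 0, 0, 0, 1]
    - [0, 0, 0.02, 0, 0, 0, 1]
    - [0, 0, 0, 0, 0, 0, 1]

```text
clock: 9.57
position: [0.5636, 0.0539, 0.027]
tcp_rot: [-1.572, 0.121, -0.12]
contact_force: [-5.5, -15.3, 6.7]
gripper_width: 0.997
```

```bash
python3 look.py 7
```

```text
t 9.57 F [ -5.5 -15.3   6.7] w 1.0
here chute mm: [54.5 42.5 27. ]
shift units(now frame) [-0.008 -0.007 -2.931] in target frame [-0.031 -0.021 -2.93 ] turn [ 0.005 -0.008  0.   ]
blade n 189 [[150.0, -38.0, 30.0], [154.0, 0.0, 69.0], [160.0, 39.0, 96.0]]
pedal slope angle -0.328 gate 0.638
plate 5507 [[66.2, -20.2, 41.2], [71.2, -0.9, 59.9], [72.0, 20.3, 65.8], [72.4, 24.9, 69.7]]
```

View pics/sc7.png

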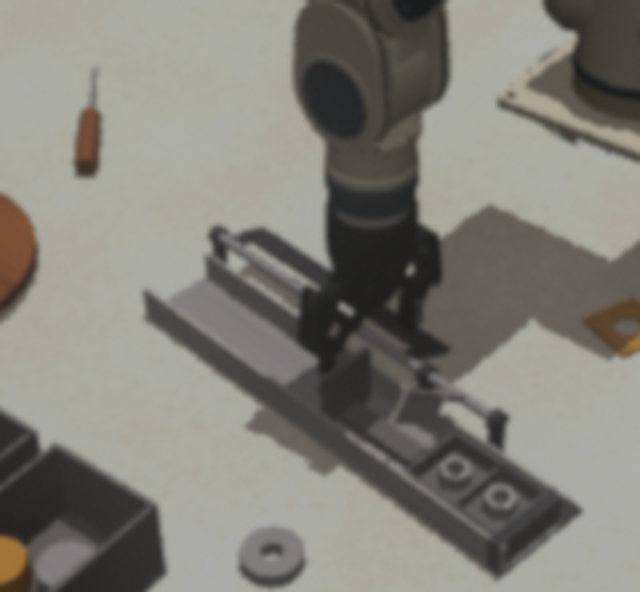

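View pics/wr7.png

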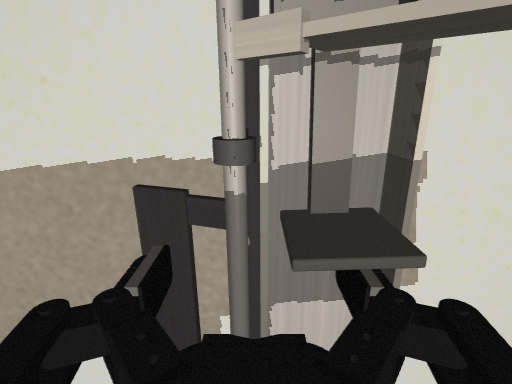

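Request:
move_arm:
  series:
    - [0, 0, -0.06, 0, 0, 0, 1]
    - [0, 0, -0.1, 0, 0, 0, 1]
    - [0, 0, -0.15, 0, 0, 0, 1]
    - [0, 0, 0, 0, 0, 0, 1]
    - [0, -0.1, 0, 0, 0, 0, 1]
    - [0, -0.15, 0, 0, 0, 0, 1]
    - [0, -0.15, 0, 0, 0, 0, 1]
    - [0, -0.15, 0, 0, 0, 0, 1]
    - [0, -0.3, 0, 0, 0, 0, 1]
    - [0, -0.6, 0, 0, 0, 0, 1]
    - [0, -0.8, 0, 0, 0, 0, 1]
    - [0, -0.8, 0, 0, 0, 0, 1]

```text
clock: 11.18
position: [0.5613, 0.041, 0.1813]
tcp_rot: [-1.568, 0.118, -0.119]
contact_force: [0.6, 0.3, -0.9]
gripper_width: 0.998
```

Request:
move_arm:
  series:
    - [0, -0.5, -0.5, 0, 0, 0, 1]
    - [0, -0.3, -0.8, 0, 0, 0, 1]
    - [0, 0, -0.8, 0, 0, 0, 1]
    - [0, 0, -0.5, 0, 0, 0, 1]
    - [0, 0, 0, 0, 0, 0, 1]

```text
clock: 11.8
position: [0.5417, -0.0889, 0.22]
tcp_rot: [-1.568, 0.12, -0.121]
contact_force: [-0.4, 0.1, 0.8]
gripper_width: 1.001
```

```bash
python3 look.py 8
```

```text
t 11.8 F [-0.4  0.1  0.8] w 1.0
here chute mm: [-89.9  43.3 220. ]
shift units(now frame) [-0.015  3.839 -0.041] in target frame [-0.013  3.839 -0.042] turn [ 0.    -0.008  0.   ]
blade n 178 [[148.0, -40.0, 29.0], [154.0, 1.0, 43.0], [161.0, 40.0, 54.0]]
pedal slope angle 0.303 gate 0.007
plate 0
```

View pics/sc8.png

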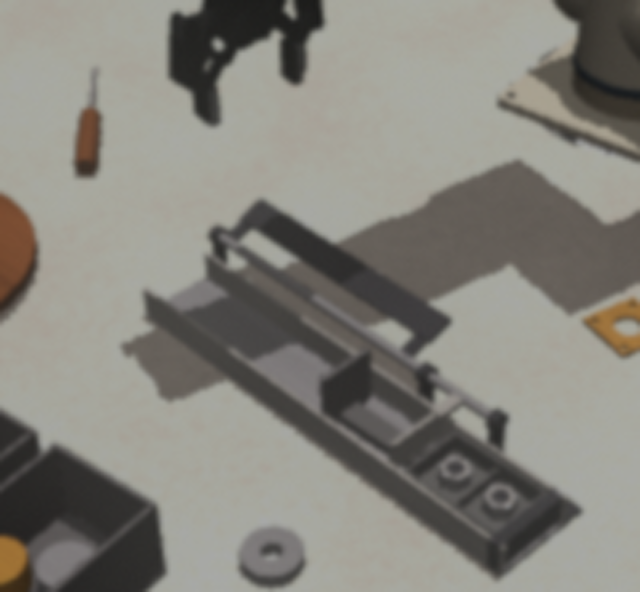

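View pics/wr8.png

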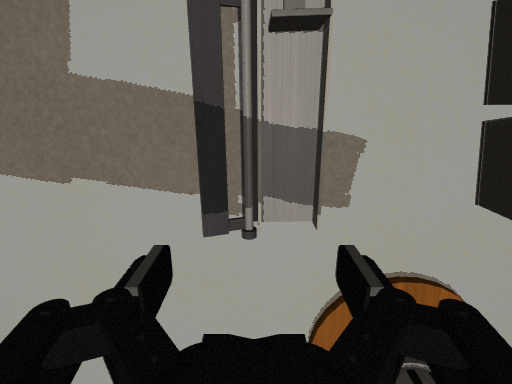

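Run:
```python
import numpy as np
from h import *
a=np.load("pics/sc7.npz");b=np.load("pics/sc8.npz")
# nuts/tray region, before vs after release
r=np.s_[235:272,262:320]
print("shift px (before->after release)",cv2.phaseCorrelate(a['p'][r].mean(2).astype(np.float32),b['p'][r].mean(2).astype(np.float32)))
print(ticket.hand_in())
```

```text
shift px (before->after release) ((0.014875150498813383, -0.040768163169047966), 0.9456243261694908)
the job is handed in; nothing more can be done
None
```

The tray is home against the end stop with both nuts in it, the gate is shut behind its deck, and the job is handed in. It took about 12 s of the 38 s.

**How it went:** With the gripper fully open, one finger pressed the pedal. The other finger pushed the tray's push plate about 135 mm along the chute. The gate opened to about 0.53 rad and was at 0.63 to 0.66 rad in every check while the tray was being pushed. I then backed off 15 mm, let the pedal rise, and moved clear.

**Last checks:**
- **Tray at the stop:** the push force rose from about 4 N to 15 N and the tray stopped moving. The camera put the plate's front face at about chute x = 72 mm, against an expected 73 mm.
- **Tray after release:** the scene image shows it did not move (less than 0.05 pixel).
- **Gate:** it measured 0.007 rad, which is shut, and the blade sits behind the deck.
- **Clearance:** the robot is about 0.22 m above the counter and reads no contact force beyond sensor noise.
- **Other items:** the ones in the checked view (screwdriver, retainer plate, bearing ring) look undisturbed. I did not check the others separately, but the arm kept well away from them.

**Disagreement:** my first chute position, from the scene camera, was about 3 mm off what the wrist camera showed. I used the wrist camera's values, and these matched the contacts.

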